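# Seat the tile cutter's iron over the bench's hidden bearer

## Robot

A 7-joint arm with a two-finger parallel gripper is mounted at the origin on the work surface. World frame = base frame: x ahead of the robot, y to its left, z up, the work surface at z = 0. Lengths are in mm, angles in degrees, forces in N, time in s.
With the tool pointing down it reaches from about 425 to 875 mm from the base axis. Payload 8.4 kg.
Tool frame: the origin (TCP) lies on the centre line of the jaws, within the pads' length; the fingertips stand ctrl.nose_length ahead of it and the grasp point (between the pads) lies 3 mm ahead of it (ctrl.nose_length is the distance from the TCP to the fingertips, in mm); z points along the fingers, y is the line along which they close (so a half turn about z gives the same grasp; the last joint's range is limited). The gripper opens to 87 mm and grips with 3 to 60 N. Pads are 19 mm wide; open, the fingers measure 117 mm over their backs; the gripper's body (75 mm by 190 mm) begins 51 mm behind the grasp point.
Start: joints at [-72.261, 19.091, 2.286, 83.961, -0.768, 76.965, -3.352], TCP at [258.379, 596.41, 244.546] pointing down, gripper open.
Joint ranges: [-147.57, 147.57], [-21.85, 119.76], [-74.77, 79.35], [14.55, 137.4], [-85.83, 265.84], [4.83, 119.75], [-152.11, 152.11]. Speed limits (degrees/s): [127.2, 127.2, 159.86, 159.86, 180, 180, 180].

## Interface

Orientations are given as [roll, pitch, yaw] about the fixed x, y, z axes, in that order (R = Rz(yaw) Ry(pitch) Rx(roll)).
In Python, from cell import ctrl, optics, job gives the robot as it stands.
- The arm moves only by the tool step_arm, never from a script. Its argument "commands" is a list of rows, each a list of 2 entries, a list of its own where there are three numbers: the shift along the tool's x, y, z in mm, then the turn, a rotation vector about the tool's x, y, z in degrees. A call has 1 to 12 rows; each row is the pose to reach, as a shift and turn from the pose commanded when the call began, along the tool's axes at that moment; what a row does not reach only later rows make up. A row lasts 1/8 s, in which the tool goes at most 62.5 mm and 10.7 degrees, less where a joint would pass 70% of its speed; a pose out of reach is approached as far as the arm can. A call with a gripper value outside its range is refused whole. "grip" is the closure, from -1 (fully open) to 1 (shut), set as the call begins (left out, the last holds). The fingers move at their own pace and stop on an object; the grip force is fixed at half the most. Time passes only in rows, so rows that repeat a pose let the fingers close. It gives the time, the measured TCP pose, the force, the opening and the grip force at its end, in the units of the state.
- ctrl.get_obs(): the state, without advancing time (a new reading comes with each control period).
- optics.read_camera(name): name is "scene" or "side" or "wrist"; returns the picture (400x640x3 uint8, red, green, blue); there is no depth.
- optics.calibration(name): a dict with "camera_matrix" (3x3 intrinsics, pixels), "extrinsics" (4x4, takes a point from camera to world coordinates); the wrist camera has in their place "T_tool_cam" (4x4, takes a point from camera to tool coordinates, whose origin is the TCP and whose axes are the flange's). Camera axes: x right, y down, z forward; pixel columns grow to the right and rows downward; lengths in mm; the calibration is good to about 2 mm. A picture is of the moment at which its call begins: read the wrist's pose just before it. calibration takes no time and is no camera call.
- job.hand_in(): hands the job in; it is judged then, once.
The state is a dict: "t": time; "joint_positions": joint angles; "dq": joint speeds; "effort": joint torques, N m; "eef_pos": TCP position; "orientation": TCP orientation; "ft_force": force on the tool from outside, world axes, zero at the start; "moment": the same for the moment, N m; "gripper_width": opening from 0.0 (shut) to 1.0 (fully open); "finger_force": force on a finger pad.
Only numpy, scipy, OpenCV 4.12 (cv2) and the standard library are available. Lean on these libraries where they do the work, as an engineer would, in place of code of your own. Each camera call takes 0.05 s, during which the arm holds its last target. There are 200 camera calls.

## Task

The cutting iron must stand on the low bench with solid wood right under it, or the board will bounce under the hammer. With closed fingertips press lightly along the board to feel where it stops giving: there a bearer is hidden beneath it, running straight across the bench from front to back. Then set the iron gently on the board, upright, squarely over the middle of the bearer and midway between front and back, its blade in line with the bearer, and let go, leaving the two cut pieces on the board and the loose tile where they are.

Things in the scene. Friction and masses are not known exactly. Their poses are not given: they have to be found in the camera images.
- bench: The low cutting bench: a rigid wooden frame 220 (x) by 520 (y) by 60 mm high; x across it (front to back), y along it, z up; origin: centre of its underside. A flat plywood board is let in flush with the frame's top. Unseen under the board are soft foam and one bearer: a wooden bar 40 mm wide (in y) that runs along x over the board's full width.
- bench_top (a point): Centre of the bench's top at the board's surface when nothing presses on it, 60 mm above the table; axes as the bench. The bearer's middle line crosses the bench parallel to x, anywhere within 90 mm of this point along y, elsewhere each time. It cannot be seen.
- board: The plywood board, 166 (x) by 459 (y) by 6 mm; origin: its centre, axes as the bench. It is stiff and lies on foam: pressed over the bearer it stands solid; pressed beside it, it tips about the bearer's nearer edge and sinks under the finger roughly with the square of the distance from that edge (2 to 3 mm for 7 N at 100 mm from the bearer's middle). It cracks at 50 N.
- hardie_mid (a point): Centre of the cutting iron, 40 mm above its underside: a dark steel blade on a foot plate, about 0.8 kg, 80 mm high, standing left of the bench. Foot 100 (x) by 50 (y) by 12 mm; on its middle the blade, 60 mm long (x), 22 mm thick (y), flat-sided from 12 to 62 mm up, then tapering to a ridge. x runs along blade and foot, z up; either end may face front.
- hardie_foot (a point): Centre of the underside of the cutting iron's foot plate, 40 mm below hardie_mid, with the same axes.
- star: A cut eight-pointed clay tile piece, about 40 mm across and 13 mm high, lying on the board near the bench's right (-y) end, over 165 mm from the board's middle. To be left alone. Origin: centre of its underside.
- slip: A narrow cut tile piece, 60 x 14 x 13 mm, lying on the board near the bench's left (+y) end, over 165 mm from the board's middle. To be left alone. Origin: centre of its underside.
- tile: A square flat white-glazed tile, 100 x 100 x 12 mm, lying on the table to the left of the bench, beyond the iron. To be left alone. Origin: centre of its underside.

How it is judged:
By the outcome, as a careful person would: the job done as asked, in the order asked, and still so for the second after the job is handed in, with the robot touching nothing.
It also fails if it takes over 72 s, if anything falls off the work surface, if the arm or the gripper's body presses on something with over 40 N, if the wrist force passes 120 N, or if a joint passes its speed limit or range.

## Working session

There is one attempt and no reset: what is moved stays moved. The work goes in short steps, Python scripts to look and compute and a tool call to move; the robot and the scene stay as the last step left them, time stands still between calls to the robot, and variables do not carry over. Pictures are saved under pics/ and viewed, at most 10 in all, crops included, and the job is handed in when it is done.

Besides the shell and the picture viewer there is one more tool, called after ">>>" as a command line: name --argument value ..., lists and objects as JSON in quotes. step_arm: Moves the arm, as the interface text tells. Its arguments: {"type":"object","properties":{"commands":{"type":"array"},"grip":{"type":"number"}},"required":["commands"]}

```bash
mkdir -p pics; ls; python3 - <<'E'
from cell import ctrl, optics
import cv2,numpy as np
print(ctrl.get_obs(), ctrl.nose_length)
for n in ["scene","side"]:
    im=optics.read_camera(n); cv2.imwrite(f"pics/{n}0.png",im[:,:,::-1])
    c=optics.calibration(n); print(n,np.round(c["camera_matrix"],1).tolist(),np.round(c["extrinsics"],3).tolist())
print(np.round(optics.calibration("wrist")["T_tool_cam"],3).tolist(),optics.calibration("wrist")["camera_matrix"])
E
```

```text
pics
{'t': 0.0, 'joint_positions': array([-72.26219209,  19.13164848,   2.28441511,  84.01096647,
        -0.76831433,  76.96527003,  -3.35130703]), 'dq': array([ 0.03785983,  0.04870244, -0.0650289 ,  0.07313424, -0.05465338,
       -0.01438909, -0.06038608]), 'effort': array([-1.46078060e-04, -6.56357789e+01,  1.33511625e+00, -4.03808999e+01,
       -5.98571822e-02,  4.47751803e-02,  1.81141700e-04]), 'eef_pos': array([258.21849723, 596.03751264, 243.66123046]), 'orientation': array([-1.79907531e+02,  5.69678361e-03,  1.56578017e+02]), 'ft_force': array([-0.1235612 , -0.0338089 ,  0.07000473]), 'moment': array([-0.02987525, -0.02636763,  0.00754125]), 'finger_force': 0.0, 'gripper_width': 0.9963330880976271} 22.0
scene [[505.7, 0.0, 313.6], [0.0, 505.7, 204.8], [0.0, 0.0, 1.0]] [[0.156, 0.806, -0.57, 1187.395], [0.988, -0.132, 0.084, -17.826], [-0.008, -0.576, -0.817, 969.652], [0.0, 0.0, 0.0, 1.0]]
side [[473.5, 0.0, 318.9], [0.0, 473.5, 191.2], [0.0, 0.0, 1.0]] [[0.733, -0.487, 0.475, 80.379], [-0.681, -0.533, 0.503, -455.083], [0.008, -0.692, -0.722, 788.401], [0.0, 0.0, 0.0, 1.0]]
[[0.0, -0.96, -0.279, 77.12], [1.0, 0.0, 0.0, 0.396], [0.0, -0.279, 0.96, -140.329], [0.0, 0.0, 0.0, 1.0]] [[357.89530176   0.         313.31737941]
 [  0.         357.89530176 200.00755919]
 [  0.           0.           1.        ]]
```

View pics/scene0.png

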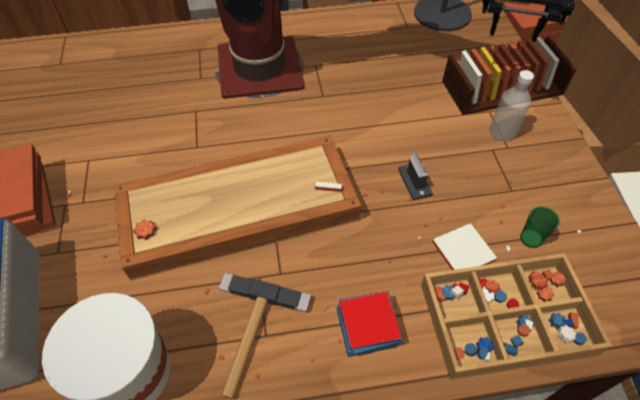

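View pics/side0.png

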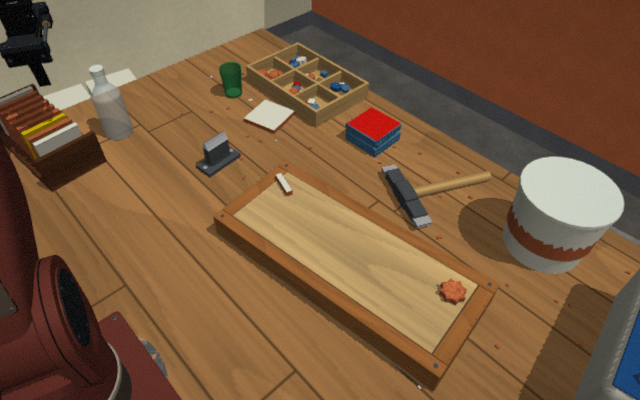

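The scene view shows the bench's top corners near (118,187), (330,141), (358,206) and (124,262), with the iron at (415,178) and the tile at (465,247). The side view shows the bench corners near (285,167), (493,287), (437,372) and (217,212), with the iron at (218,155).

```bash
cat > h.py <<'E'
from cell import ctrl, optics
import cv2,numpy as np
from scipy.spatial.transform import Rotation as R
from scipy.optimize import least_squares
def pose():
    o=ctrl.get_obs(); T=np.eye(4); T[:3,:3]=R.from_euler('xyz',o['orientation'],degrees=True).as_matrix(); T[:3,3]=o['eef_pos']; return T
def ext(n,T=None):
    c=optics.calibration(n); return np.array(c["camera_matrix"]), (T@c["T_tool_cam"] if n=="wrist" else np.array(c["extrinsics"]))
def ray(K,E,px,z):
    d=E[:3,:3]@np.linalg.inv(K)@[px[0],px[1],1]; return E[:3,3]+d*(z-E[2,3])/d[2]
def proj(K,E,P):
    P=(np.atleast_2d(P)-E[:3,3])@E[:3,:3]; q=P@K.T; return q[:,:2]/q[:,2:]
def fit(obs,P,x0):
    """obs: list of (K,E,idx,px); P: model points -> x,y,yaw on world z as in P"""
    def f(v):
        W=P@R.from_euler('z',v[2],degrees=True).as_matrix().T+[v[0],v[1],0]
        return np.concatenate([(proj(K,E,W[i])-px).ravel() for K,E,i,px in obs])
    s=least_squares(f,x0,x_scale=[10,10,1]); return s.x,s.fun
E
python3 - <<'E'
from h import *
sc=ext("scene"); sd=ext("side")
P=np.array([[-110,-260,60],[-110,260,60],[110,260,60],[110,-260,60]],float)
a=np.array([[118,187],[330,141],[358,206],[124,262]]);b=np.array([[437,372],[217,212],[285,167],[493,287]])
for x in a: print(ray(*sc,x,60).round())
for x in b: print(ray(*sd,x,60).round())
i=[0,1,2,3]
v,f=fit([(*sc,i,a),(*sd,i,b)],P,[550,0,0]); print(v,f.round(1))
for n,c,pts in [("scene",sc,[(400,168),(432,192),(410,157),(425,178)]),("side",sd,[(197,160),(240,152),(205,140),(228,133)])]:
    for p,z in zip(pts,[12,12,80,80]): print(n,p,ray(*c,p,z).round())
for n in ("scene","side"):
    im=cv2.imread(f"pics/{n}0.png"); x,y=(385,140) if n=="scene" else (185,120)
    cv2.imwrite(f"pics/{n}c.png",cv2.resize(im[y:y+65,x:x+65],None,fx=6,fy=6,interpolation=cv2.INTER_CUBIC))
cv2.imwrite("pics/iron.png",np.hstack([cv2.imread("pics/scenec.png"),cv2.imread("pics/sidec.png")]))
E
```

```text
[ 432. -354.   60.]
[373. 144.  60.]
[571. 171.  60.]
[ 631. -330.   60.]
[ 430. -359.   60.]
[367. 149.  60.]
[555. 158.  60.]
[ 628. -332.   60.]
[498.79058998 -90.86344906   7.17134748] [-3.4 -3.   2.7 -5.1  4.7  0.9 -3.   4.3 -1.2  4.9 -4.9  1.3  0.5 -9.1
  5.1 -2.9]
scene (400, 168) [444. 305.  12.]
scene (432, 192) [527. 361.  12.]
scene (410, 157) [469. 313.  80.]
scene (425, 178) [534. 330.  80.]
side (197, 160) [445. 361.  12.]
side (240, 152) [539. 315.  12.]
side (205, 140) [464. 335.  80.]
side (228, 133) [518. 320.  80.]
```

View pics/iron.png

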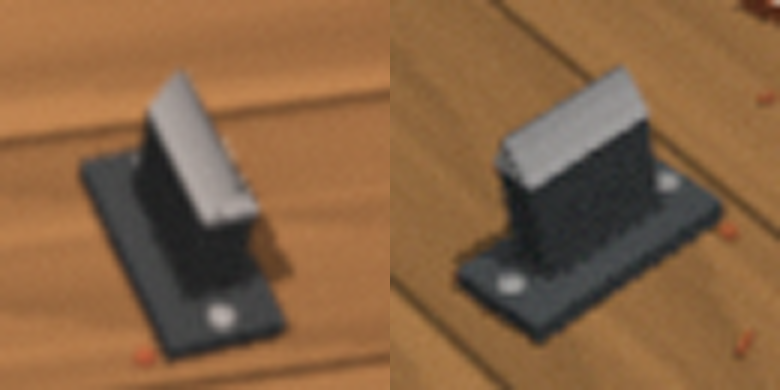

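The crops show the iron standing with its blade roughly along x and the foot corners clearly visible (left panel (80,160), (165,345), (285,320); right panel (458,270), (540,332), (722,205)).

```bash
cat >> h.py <<'E'
def shift(T,p,yaw=None):
    """tool-axis shift (mm) and tool z turn for world TCP target p, with tool yaw (bench-y mod 180)"""
    s=T[:3,:3].T@(np.array(p)-T[:3,3]); 
    if yaw is None: return s.round(1)
    cur=np.degrees(np.arctan2(T[1,0],T[0,0])); d=(yaw-cur+90)%180-90
    return s.round(1),round(-d,1)
E
python3 - <<'E'
from h import *
sc=ext("scene"); sd=ext("side")
P=np.array([[-50,-25,12],[-50,25,12],[50,25,12],[50,-25,12]],float)
a=np.array([[80,160],[285,320],[165,347]])/6+[385,140]; b=(np.array([[540,330],[458,270],[722,207]])-[390,0])/6+[185,120]
v,f=fit([(*sc,[0,2,3],a-.4),(*sd,[0,1,3],b-.4)],P,[490,330,0]); print(v,f.round(1))
T=pose(); print(shift(T,[470,-60,300],187.2))
E
```

```text
[484.83970844 329.88241496   6.1961705 ] [-0.9 -0.  -0.   0.6  0.   0.7 -0.9 -0.1 -0.8  0.3  0.4 -0.9]
(array([-455.1, -517.9,  -55.4]), np.float64(-30.6))
```

>>> step_arm --commands '[[[-20, -13, -2], [0, 0, 0]], [[-65, -42, -6], [0, 0, -3]], [[-115, -73, -10], [0, 0, -8]], [[-165, -105, -14], [0, 0, -13]], [[-215, -137, -18], [0, 0, -18]], [[-265, -170, -22], [0, 0, -23]], [[-310, -205, -27], [0, 0, -28]], [[-345, -245, -33], [0, 0, -30.6]], [[-368, -295, -38], [0, 0, -30.6]], [[-388, -345, -43], [0, 0, -30.6]], [[-408, -395, -48], [0, 0, -30.6]], [[-428, -445, -52], [0, 0, -30.6]]]' --grip 1

```text
t: 1.6
eef_pos: [473.4, 15.0, 296.7]
orientation: [180.0, 0.0, -172.9]
ft_force: [0.4, -0.7, 1.0]
gripper_width: 0.002
finger_force: 0.0
```

>>> step_arm --commands '[[[0, -40, 0], [0, 0, 0]], [[0, -70, 0], [0, 0, 0]], [[0, -85, 0], [0, 0, 0]], [[0, -85, 0], [0, 0, 0]], [[0, -85, 0], [0, 0, 0]]]'

```text
t: 2.22
eef_pos: [484.7, -65.1, 296.4]
orientation: [180.0, -0.0, -172.7]
ft_force: [0.1, -0.7, 0.0]
gripper_width: 0.001
finger_force: 0.0
```

```bash
python3 - <<'E'
from h import *
T=pose(); im=optics.read_camera("wrist"); np.save("T1.npy",T); print(T.round(3).tolist())
cv2.imwrite("pics/w1.png",im[:,:,::-1])
E
```

```text
[[-0.992, -0.126, -0.0, 484.719], [-0.126, 0.992, 0.0, -65.109], [0.0, 0.0, -1.0, 296.416], [0.0, 0.0, 0.0, 1.0]]
```

View pics/w1.png

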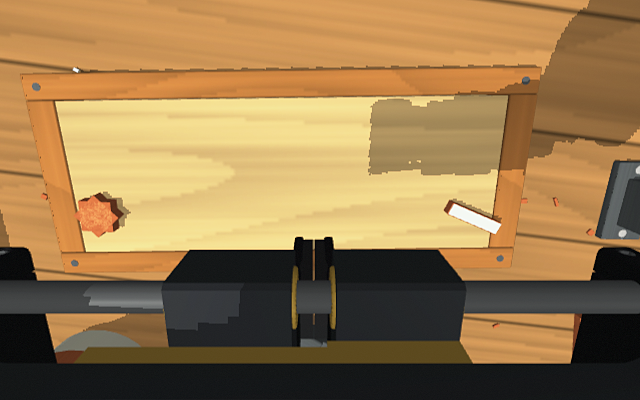

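The wrist view shows the bench frame's corners near (22,75), (541,67), (512,266) and (66,271). The board's inner corners are near (55,100), (508,94), (491,239) and (85,252). The star is at (100,214) and the slip at (472,217).

```bash
python3 - <<'E'
from h import *
T=np.load("T1.npy"); w=ext("wrist",T)
g=lambda a,b:np.array([[a,-b,60],[a,b,60],[-a,b,60],[-a,-b,60]],float)
o=np.array([[22,75],[541,67],[512,266],[66,271]]); n=np.array([[55,100],[508,94],[491,239],[85,252]])
for q,m in((o,g(110,260)),(n,g(83,229.5))):
    v,f=fit([(*w,[0,1,2,3],q)],m,[500,-90,7]); print(v.round(1),f.round(1))
    print([ray(*w,p,60).round().tolist()[:2] for p in q])
E
```

```text
[529.4 -89.2   7.5] [  47.5  221.6  -34.   228.2   26.9 -162.6  -38.3 -165.7]
[[425.0, -364.0], [352.0, 146.0], [567.0, 178.0], [639.0, -335.0]]
[513.1 -92.1   8.3] [  34.4  165.6  -21.3  165.3   14.9 -128.1  -26.5 -133.2]
[[445.0, -333.0], [382.0, 121.0], [537.0, 145.0], [612.0, -312.0]]
```

```bash
python3 - <<'E'
from h import *
T=np.load("T1.npy"); w=ext("wrist",T)
g=lambda a,b:np.array([[-a,-b,60],[-a,b,60],[a,b,60],[a,-b,60]],float)
o=np.array([[22,75],[541,67],[512,266],[66,271]]); n=np.array([[55,100],[508,94],[491,239],[85,252]])
for q,m in((o,g(110,260)),(n,g(83,229.5))):
    v,f=fit([(*w,[0,1,2,3],q)],m,[500,-90,7]); print(v.round(1),f.round(1))
sc=ext("scene"); sd=ext("side")
# overlay check of the bench outline in fixed cameras
v=[496,-93.5,8.1]
W=g(110,260)@R.from_euler('z',v[2],degrees=True).as_matrix().T+[v[0],v[1],0]
print(proj(*sc,W).round(),proj(*sd,W).round())
c,s=np.cos(np.radians(v[2])),np.sin(np.radians(v[2]))
B=lambda u,y:[v[0]+c*u-s*y, v[1]+s*u+c*y]
for y in(-135,0,135): print(y,np.round(B(0,y)),shift(pose(),[*B(0,y),95],188.1))
E
```

```text
[496.7 -93.6   8.1] [-2.5 -1.1  2.7 -1.   0.4  1.8 -0.6  2.7]
[494.2 -94.7   8.5] [-0.5  0.5  0.4 -3.5 -1.7  4.3  1.8 -0.9]
[[113. 185.]
 [330. 134.]
 [361. 204.]
 [121. 267.]] [[438. 378.]
 [211. 216.]
 [284. 160.]
 [499. 284.]]
-135 [ 515. -227.] (array([  -9.6, -164.7,  201.4]), np.float64(-0.8))
0 [496. -94.] (array([ -7.6, -29.7, 201.4]), np.float64(-0.8))
135 [477.  40.] (array([ -5.7, 105.3, 201.4]), np.float64(-0.8))
```

>>> step_arm --commands '[[[-2, 30, 40], [0, 0, -0.8]], [[-4, 70, 85], [0, 0, -0.8]], [[-6, 90, 135], [0, 0, -0.8]], [[-6, 90, 175], [0, 0, -0.8]], [[-6, 90, 198], [0, 0, -0.8]], [[-6, 90, 207], [0, 0, -0.8]], [[-6, 90, 207], [0, 0, -0.8]], [[-6, 90, 207], [0, 0, -0.8]]]'

```text
t: 3.28
eef_pos: [480.3, 24.0, 90.6]
orientation: [180.0, 0.1, -172.0]
ft_force: [1.0, -0.3, 0.2]
gripper_width: 0.008
finger_force: 0.0
```

>>> step_arm --commands '[[[0, 0, 2], [0, 0, 0]], [[0, 0, 4], [0, 0, 0]], [[0, 0, 6], [0, 0, 0]], [[0, 0, 7], [0, 0, 0]], [[0, 0, 7], [0, 0, 0]], [[0, 0, 7], [0, 0, 0]]]'

```text
t: 4.03
eef_pos: [479.5, 23.6, 82.6]
orientation: [-180.0, -0.0, -172.0]
ft_force: [-1.2, -1.3, 0.5]
gripper_width: 0.003
finger_force: 0.0
```

```bash
cat >> h.py <<'E'
def avg(n=6):
    z=[];f=[];p=[]
    for _ in range(n):
        o=ctrl.get_obs(); z.append(o['eef_pos']); f.append(o['ft_force']); optics.read_camera("side")
    z=np.array(z);f=np.array(f); s=(z.mean(0)[:2]-[496,-93.5])@[-np.sin(np.radians(8.1)),np.cos(np.radians(8.1))]
    print("s %.1f xyz"%s,z.mean(0).round(2),"sd",z.std(0).round(2),"F",f.mean(0).round(2),f.std(0).round(2),"t",o['t'])
E
python3 -c "from h import *;avg()"
```

```text
s 118.3 xyz [479.56  23.65  82.59] sd [0.02 0.01 0.01] F [-0.02  0.11  0.33] [0.69 0.71 0.58] t 4.275
```

>>> step_arm --commands '[[[0, 0, 2], [0, 0, 0]], [[0, 0, 4], [0, 0, 0]], [[0, 0, 4], [0, 0, 0]], [[0, 0, 4], [0, 0, 0]]]'

```text
t: 4.82
eef_pos: [479.6, 23.7, 78.7]
orientation: [180.0, 0.0, -172.0]
ft_force: [-1.0, 0.9, 4.0]
gripper_width: 0.006
finger_force: 2.1
```

```bash
python3 -c "from h import *;avg()"
```

```text
s 118.3 xyz [479.64  23.68  78.67] sd [0.02 0.01 0.02] F [-0.67  0.19  4.22] [0.46 0.49 0.29] t 5.075
```

>>> step_arm --commands '[[[0, 0, -6], [0, 0, 0]], [[0, -15, -12], [0, 0, 0]], [[0, -60, -12], [0, 0, 0]], [[0, -115, -12], [0, 0, 0]], [[0, -170, -12], [0, 0, 0]], [[0, -210, -12], [0, 0, 0]], [[0, -218, -10], [0, 0, 0]], [[0, -218, -6], [0, 0, 0]], [[0, -218, -4], [0, 0, 0]], [[0, -218, -3], [0, 0, 0]], [[0, -218, -2], [0, 0, 0]], [[0, -218, -2], [0, 0, 0]]]'

```text
t: 6.62
eef_pos: [509.6, -191.2, 81.0]
orientation: [179.9, -0.0, -171.9]
ft_force: [-4.7, 1.3, 9.2]
gripper_width: 0.003
finger_force: 4.6
```

```bash
python3 -c "from h import *;avg()"
```

```text
s -98.6 xyz [ 509.6  -191.16   81.07] sd [0.01 0.01 0.02] F [-4.61  1.31  9.42] [0.51 0.2  0.31] t 6.875
```

>>> step_arm --commands '[[[0, 0, -4], [0, 0, 0]], [[0, 15, -6], [0, 0, 0]], [[0, 45, -6], [0, 0, 0]], [[0, 64, -6], [0, 0, 0]], [[0, 66, -4], [0, 0, 0]], [[0, 66, -2], [0, 0, 0]], [[0, 66, -1], [0, 0, 0]], [[0, 66, -1], [0, 0, 0]]]'

```text
t: 7.92
eef_pos: [500.7, -126.9, 82.4]
orientation: [179.9, 0.0, -172.1]
ft_force: [-5.0, 4.4, 15.6]
gripper_width: 0.004
finger_force: 7.3
```

```bash
python3 -c "from h import *;avg()"
```

```text
s -33.7 xyz [ 500.74 -126.87   82.38] sd [0.01 0.02 0.  ] F [-5.4   5.22 14.59] [0.56 0.41 0.62] t 8.175
```

>>> step_arm --commands '[[[0, 0, -5], [0, 0, 0]], [[0, 15, -5], [0, 0, 0]], [[0, 45, -5], [0, 0, 0]], [[0, 60, -4], [0, 0, 0]], [[0, 60, -2], [0, 0, 0]], [[0, 60, 0], [0, 0, 0]], [[0, 60, 1], [0, 0, 0]], [[0, 60, 1], [0, 0, 0]]]'

```text
t: 9.22
eef_pos: [492.4, -67.5, 81.3]
orientation: [179.9, -0.0, -172.1]
ft_force: [-6.3, 4.5, 15.0]
gripper_width: 0.006
finger_force: 7.6
```

```bash
python3 -c "from h import *;avg()"
```

```text
s 26.2 xyz [492.44 -67.54  81.37] sd [0.03 0.02 0.02] F [-6.22  4.88 14.62] [0.53 0.26 0.36] t 9.475
```

>>> step_arm --commands '[[[0, 0, -4], [0, 0, 0]], [[0, -15, -6], [0, 0, 0]], [[0, -60, -6], [0, 0, 0]], [[0, -100, -6], [0, 0, 0]], [[0, -110, -4], [0, 0, 0]], [[0, -110, -2], [0, 0, 0]], [[0, -110, 0], [0, 0, 0]], [[0, -110, 0], [0, 0, 0]], [[0, -110, 0], [0, 0, 0]]]'

```text
t: 10.65
eef_pos: [507.4, -177.6, 81.5]
orientation: [-179.9, 0.0, -172.0]
ft_force: [-4.5, -6.8, 11.8]
gripper_width: 0.004
finger_force: 6.0
```

```bash
python3 -c "from h import *;avg(8)"
```

```text
s -84.8 xyz [ 507.4  -177.55   81.5 ] sd [0.01 0.01 0.01] F [-4.95 -6.57 11.86] [0.54 0.53 0.32] t 11.0
```

>>> step_arm --commands '[[[0, 0, -4], [0, 0, 0]], [[0, 15, -6], [0, 0, 0]], [[0, 60, -6], [0, 0, 0]], [[0, 115, -6], [0, 0, 0]], [[0, 140, -4], [0, 0, 0]], [[0, 140, -2], [0, 0, 0]], [[0, 140, 0], [0, 0, 0]], [[0, 140, 0], [0, 0, 0]], [[0, 140, 0], [0, 0, 0]]]'

```text
t: 12.18
eef_pos: [488.5, -37.5, 81.0]
orientation: [179.9, 0.0, -172.1]
ft_force: [-1.1, 5.5, 7.3]
gripper_width: 0.009
finger_force: 3.2
```

```bash
python3 -c "from h import *;avg(8)"
```

```text
s 56.5 xyz [488.53 -37.47  80.98] sd [0.01 0.02 0.01] F [-1.37  5.64  6.22] [0.42 0.43 0.9 ] t 12.525
```

```bash
cat > fitb.py <<'E'
import numpy as np
from scipy.optimize import least_squares
D=np.array([[118.3,78.67,4.22],[-98.6,81.07,9.42],[-33.7,82.38,14.59],[26.2,81.37,14.62],[-84.8,81.5,11.86],[56.5,80.98,6.22]])
import sys
D=np.vstack([D]+[np.array(eval(a)) for a in sys.argv[1:]])
s,z,F=D.T
for h in (20,None):
  for k in (0,.01):
    f=lambda v:(lambda d:(v[1]-k*F-(v[2]*1e-5)*F*d**2-z)/.08)(np.clip(abs(s-v[0])-(h or v[3]),0,None))
    r=least_squares(f,[-28,82.4,5,20][:3 if h else 4]); print(h,k,r.x.round(2),(r.fun*.08).round(2))
E
python3 fitb.py
```

```text
20 0 [-28.41  82.37   5.45] [ 0.    0.   -0.01  0.04  0.01 -0.04]
20 0.01 [-28.3   82.51   5.62] [-0.01  0.01 -0.02  0.01  0.   -0.  ]
None 0 [-28.46  82.39   5.39  19.11] [ 0.01 -0.    0.01  0.02  0.   -0.04]
None 0.01 [-28.34  82.53   5.58  19.38] [ 0.  0.  0.  0. -0. -0.]
```

```bash
python3 -c "
from h import *
T=pose();print(T[:3,3]);print(shift(T,[485,330,240],186.2))"
```

```text
[488.54016045 -37.45472948  80.98690969]
(array([ -47.3,  364.6, -158.5]), np.float64(1.7))
```

>>> step_arm --commands '[[[0, 0, -25], [0, 0, 0]], [[0, 0, -70], [0, 0, 0]], [[-3, 30, -115], [0, 0, 0]], [[-9, 75, -145], [0, 0, 0]], [[-16, 130, -157], [0, 0, 0.5]], [[-24, 185, -159], [0, 0, 1]], [[-31, 240, -159], [0, 0, 1.7]], [[-38, 295, -159], [0, 0, 1.7]], [[-44, 340, -159], [0, 0, 1.7]], [[-47, 362, -159], [0, 0, 1.7]], [[-47, 365, -159], [0, 0, 1.7]], [[-47, 365, -159], [0, 0, 1.7]]]' --grip -1

```text
t: 14.08
eef_pos: [484.8, 328.2, 239.5]
orientation: [-179.9, -0.0, -173.9]
ft_force: [0.5, 0.0, -0.9]
gripper_width: 0.998
finger_force: 0.0
```

```bash
python3 - <<'E'
from h import *
T=pose(); im=optics.read_camera("wrist"); np.save("T2.npy",T); print(T.round(3).tolist())
print(ctrl.get_obs()['joint_positions'].round())
cv2.imwrite("pics/w2.png",im[:,:,::-1])
E
```

```text
[[-0.994, -0.107, 0.0, 484.805], [-0.107, 0.994, -0.001, 328.216], [0.0, -0.001, -1.0, 239.49], [0.0, 0.0, 0.0, 1.0]]
[-51.  12.  14.  94.  -3.  74.  60.]
```

View pics/w2.png

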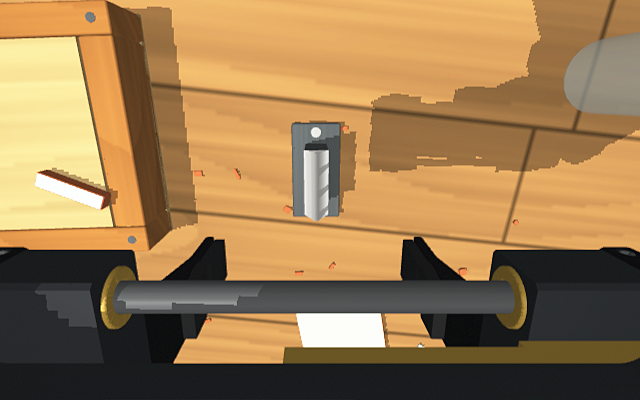

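The wrist view shows the iron's foot with corners near (292,124), (340,123), (339,215) and (294,216), and the blade upright along the image column. The tile's white edge is visible at (340,330).

```bash
python3 - <<'E'
from h import *
T=np.load("T2.npy"); w=ext("wrist",T)
P=np.array([[-50,-25,12],[-50,25,12],[50,25,12],[50,-25,12]],float)
q=np.array([[292,124],[340,123],[339.5,215],[294,216]])
v,f=fit([(*w,[0,1,2,3],q)],P,[485,330,6]); print(v.round(1),f.round(1))
print(ray(*w,(340,315),12).round())
print(shift(pose(),[v[0],v[1],45],180+v[2]))
E
```

```text
[483.3 331.7   6.9] [-0.9 -1.1  0.7 -0.8  0.4  1.4 -0.2  0.9]
[652. 378.  12.]
(array([  1.2,   3.9, 194.7]), np.float64(-0.8))
```

>>> step_arm --commands '[[[0, 1, 20], [0, 0, -0.3]], [[1, 3, 60], [0, 0, -0.7]], [[1, 3, 105], [0, 0, -0.7]], [[1, 3, 145], [0, 0, -0.7]], [[1, 3, 175], [0, 0, -0.7]], [[1, 3, 190], [0, 0, -0.7]], [[1, 3, 195], [0, 0, -0.7]], [[1, 3, 195], [0, 0, -0.7]], [[1, 3, 195], [0, 0, -0.7]]]'

```text
t: 15.25
eef_pos: [483.3, 333.5, 45.7]
orientation: [179.9, 0.1, -173.0]
ft_force: [-0.2, -0.5, -0.4]
gripper_width: 0.998
finger_force: 0.0
```

>>> step_arm --commands '[[[0, 0, 0], [0, 0, 0]], [[0, 0, 0], [0, 0, 0]], [[0, 0, 0], [0, 0, 0]], [[0, 0, 0], [0, 0, 0]], [[0, 0, 0], [0, 0, 0]], [[0, 0, 0], [0, 0, 0]], [[0, 0, 0], [0, 0, 0]], [[0, 0, 0], [0, 0, 0]]]' --grip 1

```text
t: 16.25
eef_pos: [483.2, 331.2, 44.5]
orientation: [-179.9, -0.0, -173.1]
ft_force: [0.3, -5.1, 3.3]
gripper_width: 0.25
finger_force: 30.0
```

>>> step_arm --commands '[[[0, 0, -10], [0, 0, 0]], [[0, 0, -45], [0, 0, 0]], [[0, 0, -90], [0, 0, 0]], [[0, 0, -130], [0, 0, 0]], [[0, 0, -155], [0, 0, 0]], [[0, 0, -160], [0, 0, 0]], [[0, 0, -160], [0, 0, 0]]]'

```text
t: 17.12
eef_pos: [482.0, 332.9, 203.4]
orientation: [-180.0, -0.1, -173.0]
ft_force: [0.1, 0.0, -9.1]
gripper_width: 0.248
finger_force: 30.0
```

```bash
python3 -c "
from h import *
T=pose();print(T[:3,3]);print(shift(T,[500,-121.6,180],188.15))"
```

```text
[482.01912222 332.92534722 203.41953281]
(array([  37.4, -453.3,   23.8]), np.float64(-1.2))
```

>>> step_arm --commands '[[[1, -12, 0], [0, 0, 0]], [[4, -45, 0], [0, 0, -0.2]], [[8, -90, 0], [0, 0, -0.3]], [[11, -135, 0], [0, 0, -0.5]], [[15, -180, 0], [0, 0, -0.6]], [[19, -225, 0], [0, 0, -0.7]], [[22, -270, 0], [0, 0, -0.8]], [[26, -315, 4], [0, 0, -0.9]], [[30, -360, 9], [0, 0, -1]], [[33, -405, 15], [0, 0, -1.1]], [[36, -436, 20], [0, 0, -1.2]], [[37, -450, 24], [0, 0, -1.2]]]'

```text
t: 18.62
eef_pos: [499.2, -120.9, 179.5]
orientation: [-180.0, -0.1, -172.0]
ft_force: [-0.4, -0.1, -9.3]
gripper_width: 0.255
finger_force: 30.0
```

>>> step_arm --commands '[[[0, -3, 0], [0, 0, 0]], [[0, -3, 0], [0, 0, 0]], [[0, -3, 0], [0, 0, 0]], [[0, -3, 0], [0, 0, 0]]]'

```text
t: 19.12
eef_pos: [501.2, -120.2, 180.7]
orientation: [180.0, 0.0, -171.7]
ft_force: [0.0, 0.3, -9.3]
gripper_width: 0.247
finger_force: 30.0
```

```bash
python3 - <<'E'
from h import *
avg(3); T=pose();print(shift(T,[500,-121.6,112],188.15))
im=optics.read_camera("wrist"); cv2.imwrite("pics/w3.png",im[:,:,::-1]); np.save("T3.npy",T)
E
```

```text
s -27.3 xyz [ 501.2  -120.37  180.66] sd [0.02 0.14 0.01] F [ 0.11  0.18 -8.7 ] [0.36 0.06 0.44] t 19.225
(array([ 1.2, -0.8, 68.6]), np.float64(0.1))
```

View pics/w3.png

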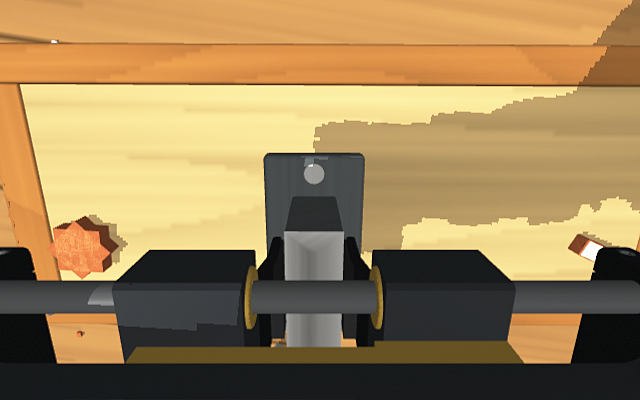

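The iron hangs upright in the jaws, with its foot's rear edge at row 153 (columns 264 to 364). The bench's outer rear edge is at about row 43 and the board's rear edge at about row 85.

```bash
python3 - <<'E'
from h import *
T=np.load("T3.npy"); w=ext("wrist",T); n=np.array([np.cos(np.radians(8.1)),np.sin(np.radians(8.1))])
for px,z in(((314,153),148.2),((264,158),148.2),((364,158),148.2),((314,43.5),60),((314,85),60)):
    p=ray(*w,px,z); print(px,p.round(1),"u rel TCP",((p[:2]-T[:2,3])@n).round(1),"u rel bench",((p[:2]-[496,-93.5])@n).round(1))
E
```

```text
(314, 153) [ 451.2 -127.   148.2] u rel TCP -50.3 u rel bench -49.1
(264, 158) [ 457.1 -150.7  148.2] u rel TCP -47.8 u rel bench -46.6
(364, 158) [ 450.1 -102.5  148.2] u rel TCP -47.9 u rel bench -46.7
(314, 43.5) [ 391.3 -135.5   60. ] u rel TCP -110.8 u rel bench -109.5
(314, 85) [ 417.7 -131.6   60. ] u rel TCP -84.1 u rel bench -82.9
```

>>> step_arm --commands '[[[1, -1, 15], [0, 0, 0]], [[1, -1, 35], [0, 0, 0]], [[1, -1, 52], [0, 0, 0]], [[1, -1, 63], [0, 0, 0]], [[1, -1, 69], [0, 0, 0]], [[1, -1, 71], [0, 0, 0]], [[1, -1, 71], [0, 0, 0]], [[1, -1, 71], [0, 0, 0]]]'

```text
t: 20.32
eef_pos: [500.6, -122.2, 110.0]
orientation: [-180.0, 0.0, -171.8]
ft_force: [-0.3, -0.6, -8.6]
gripper_width: 0.252
finger_force: 30.0
```

```bash
python3 -c "
from h import *
avg(4);T=pose();print(shift(T,[500,-121.6,105],188.1), ctrl.get_obs()['orientation'])"
```

```text
s -29.0 xyz [ 500.49 -122.17  109.95] sd [0.05 0.03 0.06] F [ 0.34 -0.47 -8.62] [0.6  0.33 0.19] t 20.475
(array([0.3, 0.6, 4.8]), np.float64(0.1)) [-1.79998515e+02  2.46833832e-02 -1.71825325e+02]
```

>>> step_arm --commands '[[[0.3, 0.6, 1], [0, 0, 0]], [[0.3, 0.6, 2], [0, 0, 0]], [[0.3, 0.6, 3], [0, 0, 0]], [[0.3, 0.6, 3.5], [0, 0, 0]], [[0.3, 0.6, 4], [0, 0, 0]], [[0.3, 0.6, 4], [0, 0, 0]], [[0.3, 0.6, 4], [0, 0, 0]]]'

```text
t: 21.4
eef_pos: [499.8, -121.6, 105.6]
orientation: [-180.0, -0.0, -171.8]
ft_force: [-0.0, 0.0, -9.4]
gripper_width: 0.248
finger_force: 30.0
```

>>> step_arm --commands '[[[0, 0, 0.3], [0, 0, 0]], [[0, 0, 0.6], [0, 0, 0]], [[0, 0, 0.6], [0, 0, 0]], [[0, 0, 0.6], [0, 0, 0]]]'

```text
t: 21.9
eef_pos: [499.8, -121.6, 105.0]
orientation: [-180.0, -0.0, -171.8]
ft_force: [-0.1, -0.3, -8.1]
gripper_width: 0.251
finger_force: 30.0
```

>>> step_arm --commands '[[[0, 0, 0.2], [0, 0, 0]], [[0, 0, 0.4], [0, 0, 0]], [[0, 0, 0.5], [0, 0, 0]], [[0, 0, 0.5], [0, 0, 0]], [[0, 0, 0.5], [0, 0, 0]]]'

```text
t: 22.52
eef_pos: [499.8, -121.6, 104.5]
orientation: [180.0, -0.0, -171.8]
ft_force: [-0.8, -0.2, -8.3]
gripper_width: 0.252
finger_force: 30.0
```

>>> step_arm --commands '[[[0, 0, 0.2], [0, 0, 0]], [[0, 0, 0.4], [0, 0, 0]], [[0, 0, 0.5], [0, 0, 0]], [[0, 0, 0.5], [0, 0, 0]], [[0, 0, 0.5], [0, 0, 0]]]'

```text
t: 23.15
eef_pos: [499.8, -121.6, 104.4]
orientation: [180.0, 0.0, -171.8]
ft_force: [-4.1, 0.5, 3.8]
gripper_width: 0.254
finger_force: 30.0
```

>>> step_arm --commands '[[[0, 0, -0.3], [0, 0, 0]], [[0, 0, -0.3], [0, 0, 0]], [[0, 0, -0.3], [0, 0, 0]], [[0, 0, -0.3], [0, 0, 0]], [[0, 0, -0.3], [0, 0, 0]], [[0, 0, -0.3], [0, 0, 0]]]' --grip -1

```text
t: 23.9
eef_pos: [499.8, -121.6, 104.3]
orientation: [-180.0, -0.0, -171.8]
ft_force: [0.2, 0.4, 0.8]
gripper_width: 0.85
finger_force: 0.0
```

>>> step_arm --commands '[[[0, 0, -5], [0, 0, 0]], [[0, 0, -20], [0, 0, 0]], [[0, 0, -50], [0, 0, 0]], [[0, 0, -90], [0, 0, 0]], [[0, 0, -135], [0, 0, 0]], [[0, 0, -175], [0, 0, 0]], [[0, 0, -195], [0, 0, 0]], [[0, 0, -200], [0, 0, 0]], [[0, 0, -200], [0, 0, 0]], [[0, 0, -200], [0, 0, 0]]]'

```text
t: 25.15
eef_pos: [499.4, -121.5, 303.3]
orientation: [180.0, -0.1, -171.8]
ft_force: [-0.1, 0.3, 0.1]
gripper_width: 1.001
finger_force: 0.0
```

```bash
python3 - <<'E'
from h import *
T=pose(); im=optics.read_camera("wrist"); np.save("T4.npy",T); print(T.round(3).tolist())
cv2.imwrite("pics/w4.png",im[:,:,::-1])
E
```

```text
[[-0.99, -0.142, -0.002, 499.35], [-0.142, 0.99, -0.0, -121.531], [0.002, 0.0, -1.0, 303.315], [0.0, 0.0, 0.0, 1.0]]
```

View pics/w4.png

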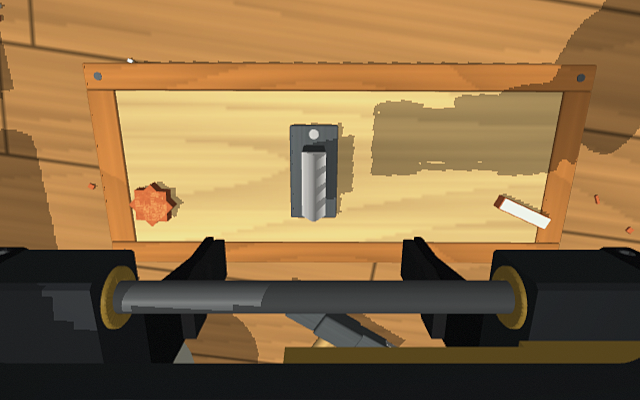

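The iron stands on the board, square to the frame, with foot corners near (290,125), (338,125), (337,216) and (292,217). The star (153,205) and the slip (523,211) are where they were.

```bash
python3 - <<'E'
from h import *
w=ext("wrist",np.load("T4.npy"))
g=lambda a,b,z:np.array([[-a,-b,z],[-a,b,z],[a,b,z],[a,-b,z]],float)
for q,m in(([[290,125],[338,125],[337,216],[292,217]],g(50,25,72)),([[115,91],[562,93],[548,242],[136,241]],g(83,229.5,60))):
    v,f=fit([(*w,[0,1,2,3],np.array(q))],m,[500,-90,7]); print(v.round(1),f.round(1))
E
```

```text
[ 499.7 -119.8    8.6] [-0.6 -0.5  0.5 -0.8  0.3  1.1 -0.3  0.4]
[496.2 -92.    8.3] [  2.8   0.6   3.2  -2.3 -10.6  -1.    3.9   0.8]
```

```bash
python3 -c "
from cell import job
print(job.hand_in())"
```

```text
the job is handed in; nothing more can be done
None
```

The job is handed in at about 25 s of the 72 s: the iron stands upright on the board over the bearer I felt (its middle about 28 mm to the right of the bench's centre), midway front to back and in line with it to within about a degree, with the star and slip still in place in the last picture and the arm never sent near the tile.

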